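# Load a block into the sprung holding jig

### The arm

A 6-joint arm with a two-finger parallel gripper is mounted at the origin on a cart in front of the work surface, level with it; the furniture and walls round the work are solid. World frame = base frame: x ahead of the robot, y to its left, z up, the work surface at z = 0. Lengths are in mm, angles in rad, forces in N, time in s.
With the tool pointing down it reaches from about 425 to 925 mm from the base axis. Payload 12.5 kg.
Tool frame: the origin (TCP) lies at the very end of the fingers, on their centre line; the grasp point (between the pads) lies 19 mm behind it; z points along the fingers, y is the line along which they close (so a half turn about z gives the same grasp; the last joint's range is limited). The gripper opens to 85 mm and grips with 20 to 120 N. Pads are 22 mm wide; open, the fingers measure 114 mm over their backs; the gripper's body (76 mm by 85 mm) begins 54 mm behind the grasp point. The pads swing forward as they close: fully open they stand 13 mm farther back than shut.
Start: joints at [1.063, 0.491, 1.559, -0, 1.092, -0.106], TCP at [244.407, 575.248, 231.327] pointing down, gripper open.
Joint ranges: [-3.1, 3.1], [-0.84, 2.19], [0.05, 2.79], [-1.13, 4.28], [0.06, 2.93], [-2.69, 2.69]. Speed limits (rad/s): [2.22, 2.22, 2.79, 3.14, 3.14, 3.14].

### API

Orientations are given as a unit quaternion [x, y, z, w].
In Python, from plant import env gives the robot as it stands. The module is installed in compiled form; this text tells all that it offers.
- The arm moves only by the tool send_rows, never from a script. Its argument "motion" is a list of rows, each an object of numbers: "x", "y", "z": the shift along the world's x, y, z in cm; "ax", "ay", "az": the turn, a rotation vector about the world's x, y, z in rad; "hand": the opening, from 0 (shut) to 1 (fully open). A call has 1 to 20 rows; each row shifts and turns the commanded pose from where the row before left it; what a row does not reach is not made up. A row lasts 1/12 s, in which the tool goes at most 41.7 mm and 7.16 degrees, less where a joint would pass 70% of its speed; a pose out of reach is approached as far as the arm can. A call is refused whole if a number of a shift passes 4.17 or a number of a turn 0.125, either way. A call with a gripper value outside its range is refused whole. The fingers move at their own pace and stop on an object; "grip_force" is the grip in N (left out, the last holds). Time passes only in rows, so rows that do not move let the fingers close. It gives the time, the measured TCP pose, the force, the opening and the grip force at its end, in the units of the state.
- env.sense(): the state, without advancing time (a new reading comes with each control period).
- env.get_image(name): name is "scene" or "side" or "wrist"; returns the picture (400x640x3 uint8, red, green, blue); there is no depth.
- env.camera_model(name): a dict with "vertical_fov" (degrees; the focal length in pixels is half the picture's height over the tangent of half this angle, whatever the lens; pixels are square), "cx", "cy" (the principal point, pixels), "position" and "orientation" of the camera in the world. Camera axes: x right, y down, z forward; pixel columns grow to the right and rows downward; lengths in mm; the calibration is good to about 2 mm. A picture is of the moment at which its call begins: read the wrist's pose just before it. camera_model takes no time and is no camera call; for the wrist camera it gives the pose at the moment of the call.
- env.hand_in(): hands the job in; it is judged then, once.
The state is a dict: "clock": time; "joint_positions": joint angles; "qd": joint speeds; "effort": joint torques, N m; "position": TCP position; "tool_rot": TCP orientation; "ft_force": force on the tool from outside, world axes, zero at the start; "torque": the same for the moment, N m; "width": opening from 0.0 (shut) to 1.0 (fully open); "grip_force": force on a finger pad.
Only numpy, scipy, OpenCV 4.12 (cv2) and the standard library are available. Lean on these libraries where they do the work, as an engineer would, in place of code of your own. Each camera call takes 0.05 s, during which the arm holds its last target. There are 200 camera calls.

### The job

Load the long, narrow offcut block into the sprung holding jig for drilling: put one end in tilted and push it against the spring plunger, tip the other end down behind the fixed stop, and leave the block lying flat on the bed, gripped lengthwise between plunger and stop. Go gently: do not run the plunger hard against the end of its travel or force the block down, and leave the other two blocks and the tape measure where they are.

Things in the scene. Friction and masses are not known exactly. Their poses are not given: they have to be found in the camera images.
- long_block_center (a point): centre of the loose planed block to load: light wood, 38 mm wide (its x), 130 mm long (y), 30 mm high (z), 0.06 to 0.11 kg, lying flat on the bench; both ends alike. The longest and narrowest of three wooden blocks that may change places.
- jig: the holding jig, fixed; origin under the centre of its plywood board (x 110, y 300, z 10 mm). On it an aluminium cradle (bed, stop, plunger) is clamped through slots, shifted by up to 8 mm either way along the jig's y. The shift is NOT in any measured pose: feel or see it. In x the cradle is centred. Block against jig must stay under 25 N, and the jig is rigid but for the spring.
- bed_mark (a point): point of the board at the centre of the bed's flat top at zero shift, 20 mm over the bench; axes as the jig's. The bed is 36 mm wide, so fingers pass beside it. Cheeks 42 mm apart inside, 8 mm thick, tops 10 mm over the bed, guide the block's sides at its ends only (y -67 to -43 and +47 to +77 mm). Seated, the block's centre is 15 mm above this point, at y = the shift.
- stop_mark (a point): point of the board at the top edge of the fixed stop's upright inner face at zero shift (jig y = -65 mm, 36 mm over the bench, 16 mm over the bed). The stop is 22 mm thick and has a square edge without lead-in.
- pad_mark (a point): point of the board at the centre of the plunger pad's face, free, at zero shift (jig y = +60 mm; pad 22 mm wide, 1 to 15 mm over the bed). Free gap to the stop 125 mm. The pad yields 10 mm to +y, then is hard (gap 135 mm): 2 N at first touch, 1 N more per mm, 12 N at the end; lightly damped. Spring housing from y = +75 mm, top 18 mm over the bed. Seated, the block presses it in 5 mm.
- short_block: bystander: light wooden block 45x110x24 mm, origin at the centre of its underside; leave alone
- wide_block: bystander: dark wooden block 60x85x19 mm, origin at the centre of its underside; leave alone
- tape_measure: bystander: yellow tape measure, 66 mm high, 36 mm wide, origin under it; leave alone
Not all that is in view belongs to the job. Leave any blue or purple look-alike of the part that bears long_block_center alone.

How it is judged:
By the outcome, as a careful person would: the job done as asked, in the order asked, and still so for the second after the job is handed in, with the robot touching nothing.
It also fails if it takes over 54 s, if anything falls off the work surface, if the arm or the gripper's body presses on something with over 40 N, if the wrist force passes 120 N, or if a joint passes its speed limit or range.

## Working session

There is one attempt and no reset: what is moved stays moved. The work goes in short steps, Python scripts to look and compute and a tool call to move; the robot and the scene stay as the last step left them, time stands still between calls to the robot, and variables do not carry over. Pictures are saved under pics/ and viewed, at most 10 in all, crops included, and the job is handed in when it is done.

Besides the shell and the picture viewer there is one more tool, called by a JSON object that holds its "op" and its "data", one argument or row to a line. send_rows: Moves the arm, as the interface text tells. Its arguments: {"type":"object","properties":{"motion":{"type":"array"},"grip_force":{"type":"number"}},"required":["motion"]}

```bash
mkdir -p pics; python3 - <<'E'
from plant import env
import cv2
s=env.sense(); print({k:s[k] for k in('clock','position','tool_rot','width','ft_force')})
for n in('scene','side'):
    m=env.camera_model(n); print(n,m)
    cv2.imwrite(f'pics/{n}0.png',env.get_image(n)[:,:,::-1])
E
```

```text
{'clock': 0.0, 'position': array([244.27274824, 575.01849246, 230.69702564]), 'tool_rot': array([ 1.99541788e-01,  9.79889130e-01, -5.79529062e-04, -1.77623739e-04]), 'width': 0.9974381946509594, 'ft_force': array([ 0.90295759, -0.37343874, -0.0447536 ])}
scene {'vertical_fov': 47.64783343001309, 'cx': 324.6959493570086, 'cy': 195.54548241875722, 'position': array([-114.71083494, -679.96745446, 1125.37676771]), 'orientation': array([ 0.88928082, -0.24627313,  0.10764391, -0.3700567 ])}
side {'vertical_fov': 46.16511277405908, 'cx': 320.3398767163338, 'cy': 195.67738122275773, 'position': array([  -9.87529973, 1331.77968105,  740.64916401]), 'orientation': array([-0.18257735,  0.84811051, -0.48822874,  0.09490395])}
```

View pics/scene0.png

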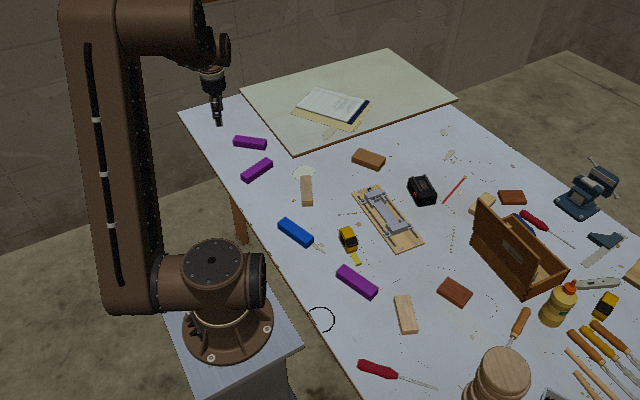

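View pics/side0.png

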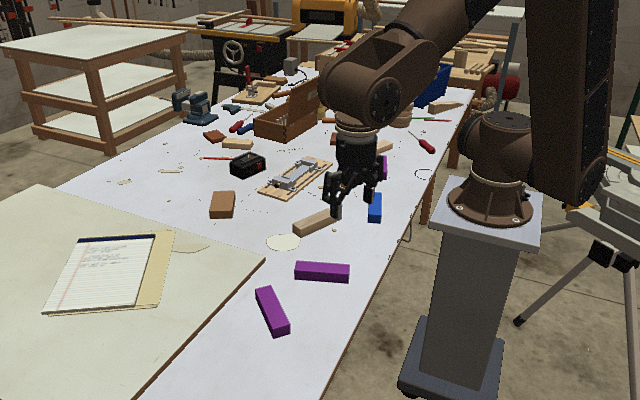

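The scene shows the jig near (388,218) and two light blocks, at (306,191) and (406,314). The tape measure is at (348,240). Next I'll enlarge the three to read off corners.

```bash
cat > h.py <<'E'
import numpy as np
from scipy.spatial.transform import Rotation as R
from plant import env
def ray(n,uv,m=None):
    m=m or env.camera_model(n); f=200/np.tan(np.radians(m['vertical_fov']/2))
    d=np.array([(uv[0]-m['cx'])/f,(uv[1]-m['cy'])/f,1]); return np.array(m['position']),R.from_quat(m['orientation']).apply(d)
def plane(n,uv,z,m=None):
    p,d=ray(n,uv,m); return (p+d*(z-p[2])/d[2])
def proj(n,P,m=None):
    m=m or env.camera_model(n); f=200/np.tan(np.radians(m['vertical_fov']/2))
    c=R.from_quat(m['orientation']).inv().apply(np.atleast_2d(P)-m['position']); return c[:,:2]/c[:,2:]*f+[m['cx'],m['cy']]
E
python3 - <<'E'
import cv2,numpy as np
from h import *
i=cv2.imread('pics/scene0.png')
def crop(x,y,w,h,k): return cv2.resize(i[y:y+h,x:x+w],None,fx=k,fy=k,interpolation=cv2.INTER_CUBIC)
a=crop(345,178,90,80,6) #540x480
b=crop(285,170,40,40,6); c=crop(385,285,40,55,6)
o=np.zeros((600,790,3),np.uint8); o[:480,:540]=a; o[:240,545:785]=b; o[250:580,545:785]=c
cv2.imwrite('pics/c1.png',o)
for uv in((306,191),(406,314),(388,218),(348,240)): print(plane('scene',uv,25).round())
E
```

```text
[426. 320.  25.]
[ 423. -241.   25.]
[595.  71.  25.]
[430.  60.  25.]
```

View pics/c1.png

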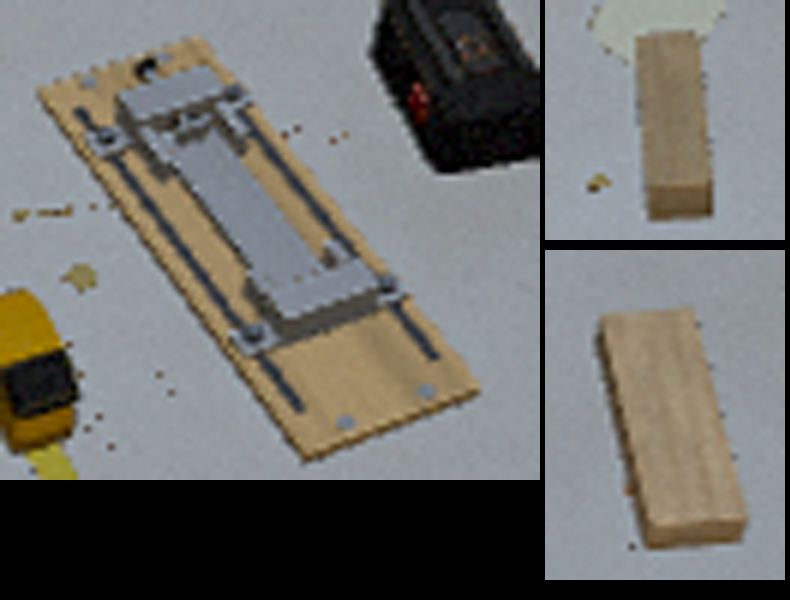

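The upper-right crop shows the narrow, tall block, with top corners near (638,36), (703,30), (712,183), (650,187). The lower one is wider and flatter. The jig board corners are near (38,90), (207,38), (478,392), (303,460), and the plunger housing is at the upper-left end.

```bash
python3 - <<'E'
from h import *
def rep(name,pts,ox,oy,X,Y,z):
    P=np.array([plane('scene',(ox+(x-X)/6-.4,oy+(y-Y)/6-.4),z)[:2] for x,y in pts])
    e=np.roll(P,-1,0)-P
    print(name,P.round(1).tolist(),'len',np.hypot(*e.T).round(1),'ang',np.degrees(np.arctan2(e[:,1],e[:,0])).round(1),'c',P.mean(0).round(1))
rep('b',[(638,36),(703,30),(712,183),(650,187)],285,170,545,0,30)
rep('c',[(603,320),(690,310),(745,522),(648,530)],385,285,545,250,24)
rep('board',[(38,90),(207,38),(478,392),(303,460)],345,178,0,0,10)
rep('stop top',[(272,318),(380,285),(350,258),(248,282)],345,178,0,0,36)
rep('bed+',[(118,98),(215,66),(240,95),(135,128)],345,178,0,0,38)
E
```

```text
b [[444.4, 395.5], [480.6, 380.3], [420.3, 265.4], [388.5, 280.6]] len [ 39.3 129.7  35.2 127.8] ang [ -22.7 -117.7  154.5   64.1] c [433.4 330.4]
c [[430.3, -178.9], [469.1, -195.6], [420.9, -294.6], [381.4, -275.5]] len [ 42.2 110.1  43.8 108.3] ang [ -23.4 -116.   154.2   63.1] c [ 425.4 -236.1]
board [[565.6, 245.7], [677.7, 231.2], [639.5, -64.1], [532.1, -52.8]] len [113.  297.8 108.1 300.4] ang [ -7.3 -97.4 174.   83.6] c [603.7  90. ]
stop top [[560.8, 16.5], [624.8, 5.7], [623.1, 29.3], [565.2, 43.6]] len [64.9 23.7 59.7 27.4] ang [ -9.7  94.1 166.2 -99.1] c [593.5  23.8]
bed+ [[584.3, 193.6], [647.8, 186.8], [645.9, 160.0], [578.7, 168.8]] len [63.9 26.8 67.7 25.5] ang [ -6.2 -94.  172.6  77.4] c [614.2 177.3]
```

Block b is the long one, at about (433,330) with yaw about -26.5°. The jig is at about (604,90) with yaw about -7°. I'll look at the jig from above first.

{"op": "send_rows", "data": {
  "motion": [
    {"x":2,"y":-2.7,"z":0.2,"az":-0.0718},
    {"x":2,"y":-2.7,"z":0.2,"az":-0.0718},
    {"x":2,"y":-2.7,"z":0.2,"az":-0.0718},
    {"x":2,"y":-2.7,"z":0.2,"az":-0.0718},
    {"x":2,"y":-2.7,"z":0.2,"az":-0.0718},
    {"x":2,"y":-2.7,"z":0.2,"az":-0.0718},
    {"x":2,"y":-2.7,"z":0.2,"az":-0.0718},
    {"x":2,"y":-2.7,"z":0.2,"az":-0.0718},
    {"x":2,"y":-2.7,"z":0.2,"az":-0.0718},
    {"x":2,"y":-2.7,"z":0.2,"az":-0.0718},
    {"x":2,"y":-2.7,"z":0.2,"az":-0.0718},
    {"x":2,"y":-2.7,"z":0.2,"az":-0.0718},
    {"x":2,"y":-2.7,"z":0.2,"az":-0.0718},
    {"x":2,"y":-2.7,"z":0.2,"az":-0.0718},
    {"x":2,"y":-2.7,"z":0.2,"az":-0.0718},
    {"x":2,"y":-2.7,"z":0.2,"az":-0.0718},
    {"x":2,"y":-2.7,"z":0.2,"az":-0.0718},
    {"x":2,"y":-2.7,"z":0.2,"az":-0.0718},
    {},
    {}
  ]
}}

```text
invalid input at $.motion[0]: expected keys x, y, z, ax, ay, az, hand
```

```bash
python3 - <<'E'
from h import *
import cv2,json
s=env.sense(); m=env.camera_model('wrist'); im=env.get_image('wrist')
json.dump({k:(v.tolist() if hasattr(v,'tolist') else v) for k,v in m.items()},open('w1.json','w'))
print(s['clock'],s['position'],s['tool_rot'],m)
cv2.imwrite('pics/w1raw.png',im[:,:,::-1])
cv2.imwrite('pics/w1.png',cv2.resize(im[:,:,::-1],(800,500),interpolation=cv2.INTER_CUBIC))
# predicted board corners
c=np.array([604,90,0]);r=R.from_euler('z',-7,degrees=True)
print(proj('wrist',c+r.apply([[a,b,10] for a,b in((-55,150),(55,150),(55,-150),(-55,-150))]),m)*1.25)
E
```

```text
0.1 [244.29918711 575.04702637 230.79792872] [ 1.99555873e-01  9.79886324e-01 -4.71715162e-04 -1.55425321e-04] {'vertical_fov': 66.23929330599046, 'cx': 315.19235528654, 'cy': 202.14290041168434, 'position': array([173.10504522, 606.94859416, 373.54029014]), 'orientation': array([0.8240498 , 0.54510486, 0.08446823, 0.1291036 ])}
[[258.03129645 535.78661396]
 [288.1280337  591.14185634]
 [ 95.07107445 629.67939495]
 [ 54.63268637 579.38668142]]
```

View pics/w1.png

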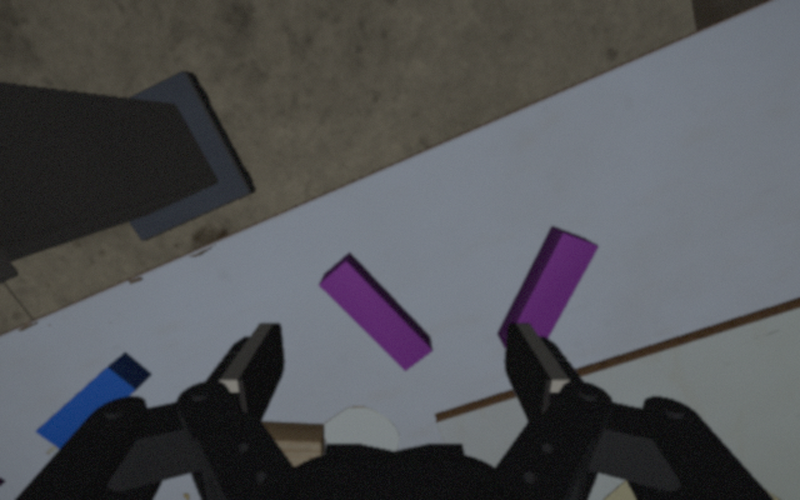

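{"op": "send_rows", "data": {
  "motion": [
    {"x":2,"y":-2.58,"z":0.2,"ax":0,"ay":0,"az":-0.0718,"hand":1},
    {"x":2,"y":-2.58,"z":0.2,"ax":0,"ay":0,"az":-0.0718,"hand":1},
    {"x":2,"y":-2.58,"z":0.2,"ax":0,"ay":0,"az":-0.0718,"hand":1},
    {"x":2,"y":-2.58,"z":0.2,"ax":0,"ay":0,"az":-0.0718,"hand":1},
    {"x":2,"y":-2.58,"z":0.2,"ax":0,"ay":0,"az":-0.0718,"hand":1},
    {"x":2,"y":-2.58,"z":0.2,"ax":0,"ay":0,"az":-0.0718,"hand":1},
    {"x":2,"y":-2.58,"z":0.2,"ax":0,"ay":0,"az":-0.0718,"hand":1},
    {"x":2,"y":-2.58,"z":0.2,"ax":0,"ay":0,"az":-0.0718,"hand":1},
    {"x":2,"y":-2.58,"z":0.2,"ax":0,"ay":0,"az":-0.0718,"hand":1},
    {"x":2,"y":-2.58,"z":0.2,"ax":0,"ay":0,"az":-0.0718,"hand":1},
    {"x":2,"y":-2.58,"z":0.2,"ax":0,"ay":0,"az":-0.0718,"hand":1},
    {"x":2,"y":-2.58,"z":0.2,"ax":0,"ay":0,"az":-0.0718,"hand":1},
    {"x":2,"y":-2.58,"z":0.2,"ax":0,"ay":0,"az":-0.0718,"hand":1},
    {"x":2,"y":-2.58,"z":0.2,"ax":0,"ay":0,"az":-0.0718,"hand":1},
    {"x":2,"y":-2.58,"z":0.2,"ax":0,"ay":0,"az":-0.0718,"hand":1},
    {"x":2,"y":-2.58,"z":0.2,"ax":0,"ay":0,"az":-0.0718,"hand":1},
    {"x":2,"y":-2.58,"z":0.2,"ax":0,"ay":0,"az":-0.0718,"hand":1},
    {"x":2,"y":-2.58,"z":0.2,"ax":0,"ay":0,"az":-0.0718,"hand":1},
    {"x":0,"y":0,"z":0,"ax":0,"ay":0,"az":0,"hand":1},
    {"x":0,"y":0,"z":0,"ax":0,"ay":0,"az":0,"hand":1}
  ]
}}

```text
clock: 1.82
position: [604.9, 109.5, 266.7]
tool_rot: [0.75, 0.661, -0.0, -0.0]
ft_force: [-0.2, 0.0, -0.3]
width: 1.001
grip_force: 0.0
```

```bash
python3 - <<'E'
from h import *
import cv2,json
s=env.sense(); m=env.camera_model('wrist'); im=env.get_image('wrist')
json.dump({k:(v.tolist() if hasattr(v,'tolist') else v) for k,v in m.items()},open('w1.json','w'))
print(s['clock'],s['position'],s['tool_rot'],m['position'])
cv2.imwrite('pics/w2raw.png',im[:,:,::-1])
c=np.array([604,90,0]);r=R.from_euler('z',-7,degrees=True)
p=proj('wrist',c+r.apply([[a,b,10] for a,b in((-55,150),(55,150),(55,-150),(-55,-150))]),m); print(p)
x0=int(p[:,0].mean()-135); x0=max(0,min(370,x0))
cv2.imwrite('pics/w2.png',cv2.resize(im[0:300,max(0,x0-30):x0+270,::-1],None,fx=2.0*1,fy=2.0,interpolation=cv2.INTER_CUBIC)); print(max(0,x0-30))
E
```

```text
1.8167 [604.9347821  109.46027127 266.72815105] [ 7.50133286e-01  6.61286557e-01 -2.92962667e-04 -2.39811115e-04] [615.17223974 188.01090472 409.46098596]
[[269.49482924  58.87149999]
 [361.94082664  58.47339968]
 [353.36251896 279.28614808]
 [279.45013748 279.54512376]]
151
```

View pics/w2.png

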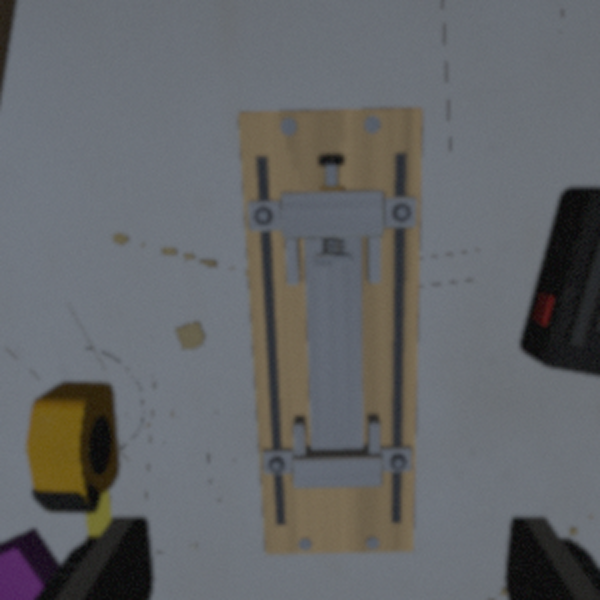

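The view shows the jig with its plunger housing at the top and its stop at the bottom. Board corners in the crop are (239,112), (423,108), (412,551), (266,552). The stop's inner top edge is at y≈458 and the housing's near edge at y≈237.

```bash
python3 - <<'E'
from h import *
import json
from scipy.optimize import least_squares
m=json.load(open('w1.json'))
px=lambda a:np.array(a,float)/2+[151,0]
C=px([(239,112),(423,108),(412,551),(266,552)])
B=np.array([(-55,150,10),(55,150,10),(55,-150,10),(-55,-150,10)])
T=lambda p,b:np.array([p[0],p[1],0])+R.from_euler('z',p[2]).apply(b)
f=lambda p:(proj('wrist',T(p,B),m)-C).ravel()
s=least_squares(f,[604,90,-.12]); print(s.x,np.degrees(s.x[2]),s.fun.round(2))
J=lambda uv,z:R.from_euler('z',-s.x[2]).apply(plane('wrist',uv,z,m)-[s.x[0],s.x[1],0]).round(1)
for n,pt,z in(('stop in',(293,459),36),('stop in',(380,457),36),('stop out',(296,487),36),('stop out',(381,484),36),('house',(283,238),38),('house',(384,236),38),('houseback',(281,193),38),('houseback',(384,191),38),('pad top',(318,256),35),('pad top',(350,255),35),
 ('bedL',(308,340),20),('bedR',(361,340),20),('cheekL out',(286,281),30),('cheekR out',(380,281),30),('cheek-L',(294,418),30),('cheek-R',(380,416),30),('nutTL',(263,215),20),('nutBR',(399,462),20)):
    print(n,J(px(pt),z))
E
```

```text
[ 6.07993789e+02  9.41406591e+01 -1.05497808e-01] -6.044579146003872 [-0.34 -0.51  0.44 -0.61  0.51  0.5  -0.63  1.35]
stop in [-29.2 -62.8  36. ]
stop in [ 28.  -62.5  36. ]
stop out [-28. -83.  36.]
stop out [ 28.8 -82.   36. ]
house [-29.6  77.9  38. ]
house [29.5 77.8 38. ]
houseback [-29.7 102.8  38. ]
houseback [ 29.3 102.7  38. ]
pad top [-9.5 67.  35. ]
pad top [ 9.6 67.2 35. ]
bedL [-17.5  13.3  20. ]
bedR [16.7 12.6 20. ]
cheekL out [-29.5  52.2  30. ]
cheekR out [27.9 51.  30. ]
cheek-L [-27.9 -36.3  30. ]
cheek-R [ 28.4 -36.1  30. ]
nutTL [-42.5  90.9  20. ]
nutBR [ 42.4 -73.2  20. ]
```

Jig at (608.0, 94.1), yaw -6.0°, cradle shift about +3 to +4 mm. Now I'll move over the block.

{"op": "send_rows", "data": {
  "motion": [
    {"x":-1.42,"y":1.85,"z":-0.97,"ax":0,"ay":0,"az":-0.0285,"hand":1},
    {"x":-1.42,"y":1.85,"z":-0.97,"ax":0,"ay":0,"az":-0.0285,"hand":1},
    {"x":-1.42,"y":1.85,"z":-0.97,"ax":0,"ay":0,"az":-0.0285,"hand":1},
    {"x":-1.42,"y":1.85,"z":-0.97,"ax":0,"ay":0,"az":-0.0285,"hand":1},
    {"x":-1.42,"y":1.85,"z":-0.97,"ax":0,"ay":0,"az":-0.0285,"hand":1},
    {"x":-1.42,"y":1.85,"z":-0.97,"ax":0,"ay":0,"az":-0.0285,"hand":1},
    {"x":-1.42,"y":1.85,"z":-0.97,"ax":0,"ay":0,"az":-0.0285,"hand":1},
    {"x":-1.42,"y":1.85,"z":-0.97,"ax":0,"ay":0,"az":-0.0285,"hand":1},
    {"x":-1.42,"y":1.85,"z":-0.97,"ax":0,"ay":0,"az":-0.0285,"hand":1},
    {"x":-1.42,"y":1.85,"z":-0.97,"ax":0,"ay":0,"az":-0.0285,"hand":1},
    {"x":-1.42,"y":1.85,"z":-0.97,"ax":0,"ay":0,"az":-0.0285,"hand":1},
    {"x":-1.42,"y":1.85,"z":-0.97,"ax":0,"ay":0,"az":-0.0285,"hand":1},
    {"x":0,"y":0,"z":0,"ax":0,"ay":0,"az":0,"hand":1},
    {"x":0,"y":0,"z":0,"ax":0,"ay":0,"az":0,"hand":1}
  ]
}}

```text
clock: 3.03
position: [432.4, 334.0, 150.7]
tool_rot: [0.85, 0.527, -0.0, 0.0]
ft_force: [0.5, -0.3, -0.2]
width: 0.998
grip_force: 0.0
```

```bash
cat > snap.py <<'E'
import sys,cv2,json
from h import *
n,cam=sys.argv[1:3]; b=list(map(int,sys.argv[3:7])); k=float(sys.argv[7])
s=env.sense(); m=env.camera_model(cam); im=env.get_image(cam)
json.dump({k:(v.tolist() if hasattr(v,'tolist') else v) for k,v in m.items()},open(n+'.json','w'))
print(s['clock'],s['position'].round(1),s['tool_rot'].round(4))
cv2.imwrite(f'pics/{n}.png',cv2.resize(im[b[1]:b[3],b[0]:b[2],::-1],None,fx=k,fy=k,interpolation=cv2.INTER_CUBIC))
E
python3 snap.py w3 wrist 120 0 520 300 2
```

```text
3.0333 [432.4 334.  150.7] [ 8.500e-01  5.268e-01 -5.000e-04  0.000e+00]
```

View pics/w3.png

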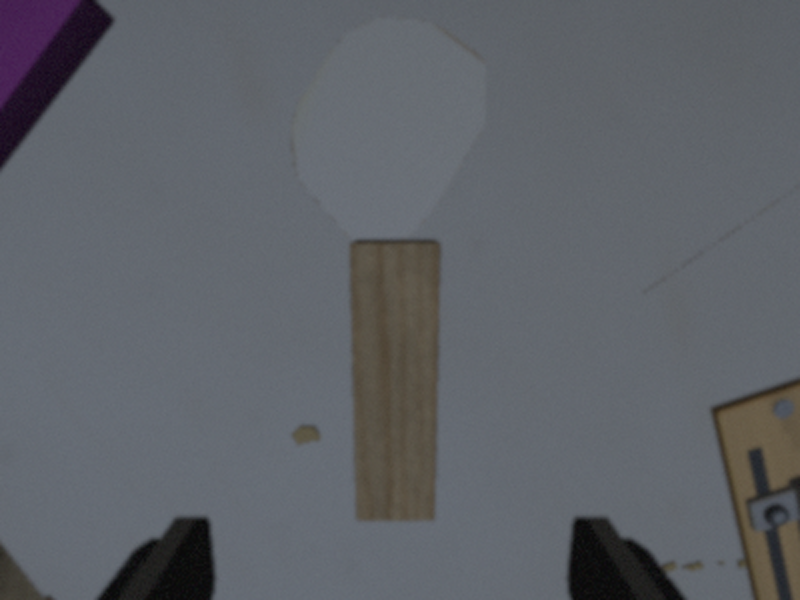

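The wrist view shows the block well aligned. Its top corners in the crop are (351,242), (440,242), (436,520), (355,520).

```bash
python3 - <<'E'
from h import *
import json
from scipy.optimize import least_squares
m=json.load(open('w3.json'))
C=np.array([(351,242),(440,242),(436,520),(355,520)])/2+[120,0]
B=np.array([(-19,65,30),(19,65,30),(19,-65,30),(-19,-65,30)])
T=lambda p,b:np.array([p[0],p[1],0])+R.from_euler('z',p[2]).apply(b)
s=least_squares(lambda p:(proj('wrist',T(p,B),m)-C).ravel(),[433,330,-.45]); print(s.x,np.degrees(s.x[2]),s.fun.round(2))
t=env.sense(); y=R.from_quat(t['tool_rot']).as_matrix()[:,1]; print('tool y ang',np.degrees(np.arctan2(y[1],y[0])), s.x[:2]-t['position'][:2])
# current wrist cam: where jig corner seen as a consistency check with jig pose
Jp=np.array([607.99,94.14,0])+R.from_euler('z',-.1055).apply([[-55,150,10]]); print('jig corner pred crop px',(proj('wrist',Jp,m)-[120,0])*2)
E
```

```text
[434.81466347 333.90743949  -0.45918774] -26.309519267303717 [-0.59 -0.29  0.61 -0.4  -0.49  0.42  0.46  0.51]
tool y ang -26.489284358400308 [1.52263358 0.48156612]
jig corner pred crop px [[719.27632331 411.22436856]]
```

{"op": "send_rows", "data": {
  "motion": [
    {"x":0.15,"y":0.05,"z":-2.5,"ax":0,"ay":0,"az":0.003,"hand":1},
    {"x":0,"y":0,"z":-2.5,"ax":0,"ay":0,"az":0,"hand":1},
    {"x":0,"y":0,"z":-2.5,"ax":0,"ay":0,"az":0,"hand":1},
    {"x":0,"y":0,"z":-2.5,"ax":0,"ay":0,"az":0,"hand":1},
    {"x":0,"y":0,"z":-2,"ax":0,"ay":0,"az":0,"hand":1},
    {"x":0,"y":0,"z":-1.2,"ax":0,"ay":0,"az":0,"hand":1},
    {"x":0,"y":0,"z":-0.8,"ax":0,"ay":0,"az":0,"hand":1},
    {"x":0,"y":0,"z":-0.4,"ax":0,"ay":0,"az":0,"hand":1},
    {"x":0,"y":0,"z":-0.4,"ax":0,"ay":0,"az":0,"hand":1},
    {"x":0,"y":0,"z":0,"ax":0,"ay":0,"az":0,"hand":0.5},
    {"x":0,"y":0,"z":0,"ax":0,"ay":0,"az":0,"hand":0},
    {"x":0,"y":0,"z":0,"ax":0,"ay":0,"az":0,"hand":0},
    {"x":0,"y":0,"z":0,"ax":0,"ay":0,"az":0,"hand":0},
    {"x":0,"y":0,"z":0,"ax":0,"ay":0,"az":0,"hand":0},
    {"x":0,"y":0,"z":0,"ax":0,"ay":0,"az":0,"hand":0},
    {"x":0,"y":0,"z":0,"ax":0,"ay":0,"az":0,"hand":0},
    {"x":0,"y":0,"z":0,"ax":0,"ay":0,"az":0,"hand":0}
  ],
  "grip_force": 60
}}

```text
clock: 4.5
position: [435.8, 333.5, 3.8]
tool_rot: [0.85, 0.526, 0.001, 0.0]
ft_force: [0.3, -1.5, 5.1]
width: 0.431
grip_force: 60.9
```

{"op": "send_rows", "data": {
  "motion": [
    {"x":0,"y":0,"z":1.0,"ax":0,"ay":0,"az":0,"hand":0},
    {"x":0,"y":0,"z":3,"ax":0,"ay":0,"az":0,"hand":0},
    {"x":0,"y":0,"z":3,"ax":0,"ay":0,"az":0,"hand":0},
    {"x":1.22,"y":-1.76,"z":2,"ax":0,"ay":0,"az":0.0253,"hand":0},
    {"x":1.22,"y":-1.76,"z":0,"ax":0,"ay":0,"az":0.0253,"hand":0},
    {"x":1.22,"y":-1.76,"z":0,"ax":0,"ay":0,"az":0.0253,"hand":0},
    {"x":1.22,"y":-1.76,"z":0,"ax":0,"ay":0,"az":0.0253,"hand":0},
    {"x":1.22,"y":-1.76,"z":0,"ax":0,"ay":0,"az":0.0253,"hand":0},
    {"x":1.22,"y":-1.76,"z":0,"ax":0,"ay":0,"az":0.0253,"hand":0},
    {"x":1.22,"y":-1.76,"z":0,"ax":0,"ay":0,"az":0.0253,"hand":0},
    {"x":1.22,"y":-1.76,"z":0,"ax":0,"ay":0,"az":0.0253,"hand":0},
    {"x":1.22,"y":-1.76,"z":0,"ax":0,"ay":0,"az":0.0253,"hand":0},
    {"x":1.22,"y":-1.76,"z":0,"ax":0,"ay":0,"az":0.0253,"hand":0},
    {"x":1.22,"y":-1.76,"z":0,"ax":0,"ay":0,"az":0.0253,"hand":0},
    {"x":1.22,"y":-1.76,"z":0,"ax":0,"ay":0,"az":0.0253,"hand":0},
    {"x":1.22,"y":-1.76,"z":0,"ax":0,"ay":0,"az":0.0253,"hand":0},
    {"x":1.22,"y":-1.76,"z":0,"ax":0,"ay":0,"az":0.0253,"hand":0},
    {"x":0,"y":0,"z":0,"ax":0,"ay":0,"az":0,"hand":0},
    {"x":0,"y":0,"z":0,"ax":0,"ay":0,"az":0,"hand":0}
  ]
}}

```text
clock: 6.08
position: [606.5, 86.2, 93.5]
tool_rot: [0.745, 0.667, 0.0, 0.0]
ft_force: [-0.2, 0.1, -1.4]
width: 0.434
grip_force: 60.3
```

{"op": "send_rows", "data": {
  "motion": [
    {"x":0,"y":0,"z":0,"ax":-0.052,"ay":0.0055,"az":0,"hand":0},
    {"x":0,"y":0,"z":0,"ax":-0.052,"ay":0.0055,"az":0,"hand":0},
    {"x":0,"y":0,"z":0,"ax":-0.052,"ay":0.0055,"az":0,"hand":0},
    {"x":0,"y":0,"z":0,"ax":0,"ay":0,"az":0,"hand":0},
    {"x":0,"y":0,"z":0,"ax":0,"ay":0,"az":0,"hand":0}
  ]
}}

```text
clock: 6.5
position: [605.8, 88.3, 93.1]
tool_rot: [0.742, 0.666, -0.058, 0.052]
ft_force: [-0.0, -1.0, -0.2]
width: 0.431
grip_force: 60.2
```

```bash
cat >> h.py <<'E'
JC=np.array([608.0,94.14]);JY=-.1055
def jig(s=None):
    s=s or env.sense(); q=R.from_euler('z',-JY); p=q.apply(np.r_[s['position'][:2]-JC,s['position'][2]])
    M=(q*R.from_quat(s['tool_rot'])).as_matrix()   # tool x ~ +jig y, y ~ +jig x
    th=np.degrees(np.arctan2(-M[2,0],M[1,0])); yaw=np.degrees(np.arctan2(M[1,1],M[0,1])); roll=np.degrees(np.arcsin(M[2,1]))
    c=p+M[:,0]*65+M[:,2]*3.8  # +y bottom corner mid
    print('t',round(s['clock'],2),'TCPj',p.round(2),'tilt',th.round(2),'yaw',yaw.round(2),'roll',roll.round(2),'corner',c.round(2),'F',q.apply(s['ft_force']).round(2),'w',round(s['width'],3))
E
python3 -c "
from h import *
jig()"; python3 snap.py w4 wrist 120 0 520 300 2
```

```text
t 6.5 TCPj [-1.61 -6.03 93.12] tilt 8.9 yaw -0.06 roll 0.01 corner [-1.54 57.59 79.31] F [ 0.09 -0.98 -0.17] w 0.431
6.5 [605.8  88.3  93.1] [ 0.7415  0.6664 -0.0576  0.052 ]
```

View pics/w4.png

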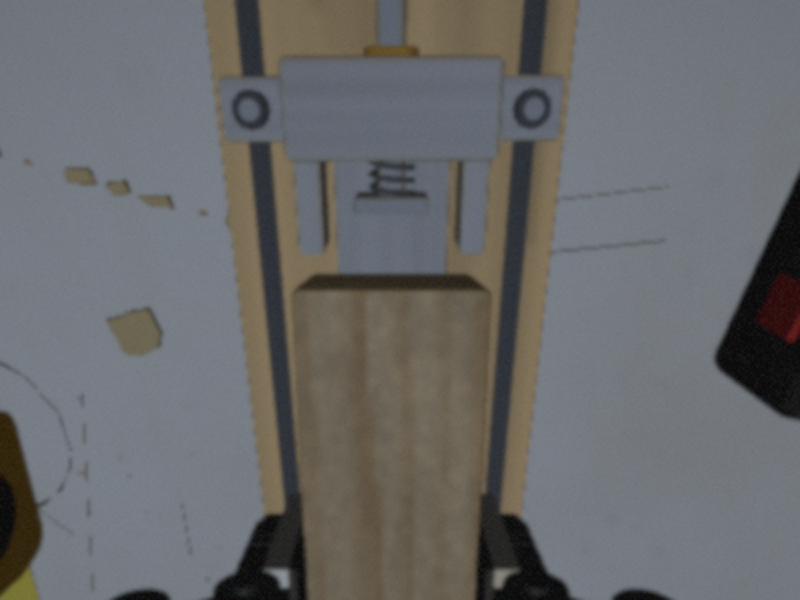

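The wrist view shows the block end just short of the pad. The pad's top edge is at crop y≈212, the housing face at y≈160 from x 281 to 502, the cheeks' inner edges are at x 323 and 457, and the block's top end edge runs (295,292)–(490,292).

```bash
python3 - <<'E'
from h import *
import json
m=json.load(open('w4.json'))
J=lambda pt,z:R.from_euler('z',-JY).apply(plane('wrist',np.array(pt)/2+[120,0],z,m)-[*JC,0]).round(1)
for n,pt,z in(('house',(289,160),38),('house',(497,160),38),('houseback',(281,58),38),('houseback',(502,58),38),('cheek in',(325,200),30),('cheek in',(458,200),30),('cheek end',(311,253),30),('cheek end',(473,253),30),('pad top front',(354,212),35),('pad tf',(428,212),35),('nut',(250,109),20),('nut',(533,109),20),('bed',(340,240),20),('bed',(444,240),20),('blk top',(295,292),109),('blk top',(490,292),109),('blk bot',(303,276),79.3),('blk bot',(478,276),79.3)): print(n,J(pt,z))
E
```

```text
house [-29.5  78.5  38. ]
house [28.7 78.4 38. ]
houseback [-29.8 103.3  38. ]
houseback [ 28.1 103.3  38. ]
cheek in [-20.8  66.6  30. ]
cheek in [19.1 66.5 30. ]
cheek end [-25.9  50.7  30. ]
cheek end [24.6 50.6 30. ]
pad top front [-11.9  63.9  35. ]
pad tf [ 9.9 63.8 35. ]
nut [-42.8  91.   20. ]
nut [41.2 90.9 20. ]
bed [-17.6  52.6  20. ]
bed [16.3 52.6 20. ]
blk top [-19.3  61.3 109. ]
blk top [ 17.6  61.2 109. ]
blk bot [-21.8  56.5  79.3]
blk bot [19.4 56.4 79.3]
```

{"op": "send_rows", "data": {
  "motion": [
    {"x":0.03,"y":0,"z":-1.5,"ax":0,"ay":0,"az":0,"hand":0},
    {"x":0,"y":0,"z":-1.3,"ax":0,"ay":0,"az":0,"hand":0},
    {"x":0,"y":0,"z":-0.9,"ax":0,"ay":0,"az":0,"hand":0},
    {"x":0,"y":0,"z":-0.6,"ax":0,"ay":0,"az":0,"hand":0},
    {"x":0,"y":0,"z":-0.4,"ax":0,"ay":0,"az":0,"hand":0},
    {"x":0,"y":0,"z":-0.3,"ax":0,"ay":0,"az":0,"hand":0},
    {"x":0,"y":0,"z":-0.3,"ax":0,"ay":0,"az":0,"hand":0},
    {"x":0,"y":0,"z":-0.2,"ax":0,"ay":0,"az":0,"hand":0},
    {"x":0,"y":0,"z":-0.1,"ax":0,"ay":0,"az":0,"hand":0},
    {"x":0,"y":0,"z":0,"ax":0,"ay":0,"az":0,"hand":0}
  ]
}}

```text
clock: 7.38
position: [606.6, 87.0, 36.9]
tool_rot: [0.742, 0.666, -0.058, 0.053]
ft_force: [0.4, -0.8, -1.4]
width: 0.434
grip_force: 60.2
```

```bash
python3 -c "
from h import *
jig()"
```

```text
t 7.38 TCPj [-0.59 -7.27 36.95] tilt 8.98 yaw -0.15 roll 0.04 corner [-0.42 56.34 23.04] F [ 0.44 -0.71 -1.4 ] w 0.434
```

{"op": "send_rows", "data": {
  "motion": [
    {"x":0,"y":0,"z":-0.1,"ax":0,"ay":0,"az":0,"hand":0},
    {"x":0,"y":0,"z":-0.1,"ax":0,"ay":0,"az":0,"hand":0},
    {"x":0.01,"y":0.1,"z":0,"ax":0,"ay":0,"az":0,"hand":0},
    {"x":0.01,"y":0.1,"z":0,"ax":0,"ay":0,"az":0,"hand":0},
    {"x":0.01,"y":0.1,"z":0,"ax":0,"ay":0,"az":0,"hand":0},
    {"x":0.01,"y":0.1,"z":0,"ax":0,"ay":0,"az":0,"hand":0},
    {"x":0,"y":0,"z":0,"ax":0,"ay":0,"az":0,"hand":0},
    {"x":0,"y":0,"z":0,"ax":0,"ay":0,"az":0,"hand":0}
  ]
}}

```text
clock: 8.05
position: [607.0, 91.0, 35.0]
tool_rot: [0.742, 0.666, -0.058, 0.053]
ft_force: [1.1, 0.4, -0.5]
width: 0.435
grip_force: 60.2
```

```bash
python3 -c "
from h import *
jig()"
```

```text
t 8.05 TCPj [-0.64 -3.19 34.96] tilt 8.99 yaw -0.14 roll 0.03 corner [-0.48 60.42 21.05] F [ 1.04  0.49 -0.5 ] w 0.435
```

{"op": "send_rows", "data": {
  "motion": [
    {"x":0.01,"y":0.1,"z":0,"ax":0,"ay":0,"az":0,"hand":0},
    {"x":0,"y":0,"z":0,"ax":0,"ay":0,"az":0,"hand":0},
    {"x":0,"y":0,"z":0,"ax":0,"ay":0,"az":0,"hand":0}
  ]
}}

```text
clock: 8.3
position: [607.1, 91.8, 34.9]
tool_rot: [0.742, 0.666, -0.058, 0.053]
ft_force: [0.3, -1.2, -0.5]
width: 0.433
grip_force: 60.2
```

{"op": "send_rows", "data": {
  "motion": [
    {"x":0.01,"y":0.1,"z":0,"ax":0,"ay":0,"az":0,"hand":0},
    {"x":0,"y":0,"z":0,"ax":0,"ay":0,"az":0,"hand":0},
    {"x":0,"y":0,"z":0,"ax":0,"ay":0,"az":0,"hand":0}
  ]
}}

```text
clock: 8.55
position: [607.2, 92.8, 34.9]
tool_rot: [0.742, 0.666, -0.058, 0.053]
ft_force: [0.1, -3.6, -1.1]
width: 0.432
grip_force: 60.2
```

{"op": "send_rows", "data": {
  "motion": [
    {"x":0.01,"y":0.1,"z":0,"ax":0,"ay":0,"az":0,"hand":0},
    {"x":0,"y":0,"z":0,"ax":0,"ay":0,"az":0,"hand":0},
    {"x":0,"y":0,"z":0,"ax":0,"ay":0,"az":0,"hand":0}
  ]
}}

```text
clock: 8.8
position: [607.3, 93.9, 34.9]
tool_rot: [0.742, 0.666, -0.058, 0.053]
ft_force: [0.3, -3.7, -0.4]
width: 0.432
grip_force: 60.2
```

```bash
python3 -c "
from h import *
jig()"
```

```text
t 8.8 TCPj [-0.66 -0.35 34.94] tilt 9.0 yaw -0.15 roll 0.03 corner [-0.48 63.25 21.03] F [ 0.69 -3.66 -0.36] w 0.432
```

{"op": "send_rows", "data": {
  "motion": [
    {"x":0.01,"y":0.1,"z":0,"ax":0,"ay":0,"az":0,"hand":0},
    {"x":0.01,"y":0.1,"z":0,"ax":0,"ay":0,"az":0,"hand":0},
    {"x":0,"y":0,"z":0,"ax":0,"ay":0,"az":0,"hand":0},
    {"x":0,"y":0,"z":0,"ax":0,"ay":0,"az":0,"hand":0}
  ]
}}

```text
clock: 9.13
position: [607.5, 95.8, 34.9]
tool_rot: [0.742, 0.666, -0.058, 0.053]
ft_force: [-1.3, -6.0, 0.3]
width: 0.431
grip_force: 60.2
```

{"op": "send_rows", "data": {
  "motion": [
    {"x":0.01,"y":0.1,"z":0,"ax":0,"ay":0,"az":0,"hand":0},
    {"x":0.005,"y":0.05,"z":0,"ax":0,"ay":0,"az":0,"hand":0},
    {"x":0,"y":0,"z":0,"ax":0,"ay":0,"az":0,"hand":0},
    {"x":0,"y":0,"z":0,"ax":0,"ay":0,"az":0,"hand":0}
  ]
}}

```text
clock: 9.47
position: [607.6, 97.1, 35.0]
tool_rot: [0.742, 0.666, -0.058, 0.053]
ft_force: [-0.5, -6.5, -0.9]
width: 0.433
grip_force: 60.2
```

```bash
python3 -c "
from h import *
jig()"
```

```text
t 9.47 TCPj [-0.69  2.87 34.96] tilt 9.02 yaw -0.15 roll 0.02 corner [-0.52 66.47 21.01] F [ 0.15 -6.54 -0.88] w 0.433
```

{"op": "send_rows", "data": {
  "motion": [
    {"x":0.01,"y":0.1,"z":0,"ax":0,"ay":0,"az":0,"hand":0},
    {"x":0.01,"y":0.1,"z":0,"ax":0,"ay":0,"az":0,"hand":0},
    {"x":0.008,"y":0.08,"z":0,"ax":0,"ay":0,"az":0,"hand":0},
    {"x":0,"y":0,"z":0,"ax":0,"ay":0,"az":0,"hand":0},
    {"x":0,"y":0,"z":0,"ax":0,"ay":0,"az":0,"hand":0}
  ]
}}

```text
clock: 9.88
position: [607.9, 99.6, 35.0]
tool_rot: [0.742, 0.666, -0.059, 0.053]
ft_force: [-0.7, -9.7, 0.2]
width: 0.434
grip_force: 60.2
```

```bash
python3 -c "
from h import *
jig()"; python3 snap.py s5 side 230 130 350 220 6
```

```text
t 9.88 TCPj [-0.71  5.37 34.98] tilt 9.05 yaw -0.15 roll 0.01 corner [-0.54 68.96 21.01] F [ 0.37 -9.76  0.25] w 0.434
9.8833 [607.9  99.6  35. ] [ 0.742   0.6658 -0.0587  0.0527]
```

View pics/s5.png

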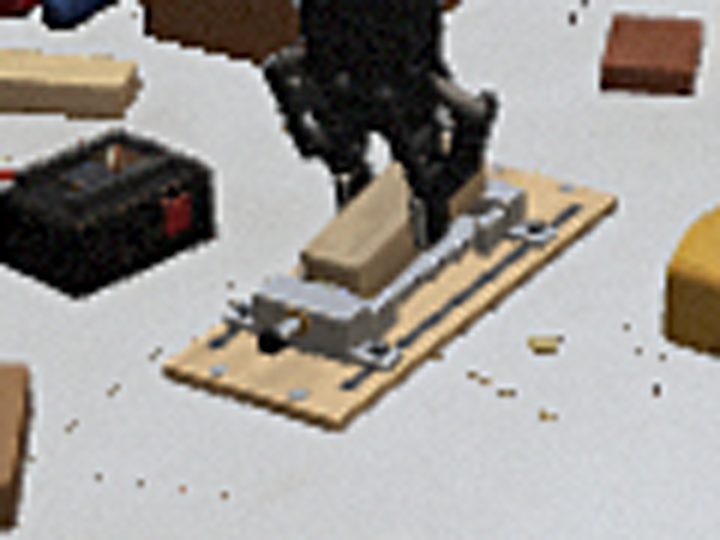

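The side view shows the block tilted, its near end in at the plunger (about (350,270)) and its far end above the stop. The force of 9.8 N means roughly 7.7 mm of plunger travel. Now I'll tip it to about 6°.

{"op": "send_rows", "data": {
  "motion": [
    {"x":-0.002,"y":-0.02,"z":-0.112,"ax":0.0174,"ay":-0.0018,"az":0,"hand":0},
    {"x":-0.002,"y":-0.02,"z":-0.112,"ax":0.0174,"ay":-0.0018,"az":0,"hand":0},
    {"x":-0.002,"y":-0.02,"z":-0.112,"ax":0.0174,"ay":-0.0018,"az":0,"hand":0},
    {"x":0,"y":0,"z":0,"ax":0,"ay":0,"az":0,"hand":0},
    {"x":0,"y":0,"z":0,"ax":0,"ay":0,"az":0,"hand":0}
  ]
}}

```text
clock: 10.35
position: [607.8, 98.8, 31.6]
tool_rot: [0.743, 0.667, -0.039, 0.035]
ft_force: [-0.1, -8.7, -0.0]
width: 0.436
grip_force: 60.3
```

```bash
python3 -c "
from h import *
jig()"
```

```text
t 10.35 TCPj [-0.7   4.59 31.58] tilt 6.02 yaw -0.18 roll -0.01 corner [-0.5  68.83 20.98] F [ 0.79 -8.66 -0.01] w 0.436
```

{"op": "send_rows", "data": {
  "motion": [
    {"x":-0.001,"y":-0.012,"z":-0.112,"ax":0.0174,"ay":-0.0018,"az":0,"hand":0},
    {"x":-0.001,"y":-0.012,"z":-0.112,"ax":0.0174,"ay":-0.0018,"az":0,"hand":0},
    {"x":-0.001,"y":-0.012,"z":-0.112,"ax":0.0174,"ay":-0.0018,"az":0,"hand":0},
    {"x":0,"y":0,"z":0,"ax":0,"ay":0,"az":0,"hand":0},
    {"x":0,"y":0,"z":0,"ax":0,"ay":0,"az":0,"hand":0}
  ]
}}

```text
clock: 10.77
position: [607.8, 98.5, 28.2]
tool_rot: [0.744, 0.667, -0.02, 0.017]
ft_force: [-0.9, -8.7, 0.3]
width: 0.434
grip_force: 60.3
```

```bash
python3 -c "
from h import *
jig()"
```

```text
t 10.77 TCPj [-0.7   4.33 28.16] tilt 3.0 yaw -0.18 roll -0.02 corner [-0.51 69.04 20.96] F [ 0.07 -8.77  0.33] w 0.434
```

{"op": "send_rows", "data": {
  "motion": [
    {"x":-0.001,"y":-0.01,"z":-0.113,"ax":0.0174,"ay":-0.0018,"az":0,"hand":0},
    {"x":-0.001,"y":-0.01,"z":-0.113,"ax":0.0174,"ay":-0.0018,"az":0,"hand":0},
    {"x":-0.001,"y":-0.01,"z":-0.113,"ax":0.0174,"ay":-0.0018,"az":0,"hand":0},
    {"x":0,"y":0,"z":0,"ax":0,"ay":0,"az":0,"hand":0},
    {"x":0,"y":0,"z":0,"ax":0,"ay":0,"az":0,"hand":0}
  ]
}}

```text
clock: 11.18
position: [607.8, 98.3, 24.8]
tool_rot: [0.744, 0.668, -0.0, -0.0]
ft_force: [-0.4, -7.9, 0.9]
width: 0.434
grip_force: 60.4
```

```bash
python3 -c "
from h import *
jig()"
```

```text
t 11.18 TCPj [-0.66  4.14 24.82] tilt -0.01 yaw -0.16 roll -0.02 corner [-0.47 69.14 21.03] F [ 0.4  -7.91  0.9 ] w 0.434
```

{"op": "send_rows", "data": {
  "motion": [
    {"x":0,"y":0,"z":-0.04,"ax":0,"ay":0,"az":0,"hand":0},
    {"x":0,"y":0,"z":-0.04,"ax":0,"ay":0,"az":0,"hand":0},
    {"x":0,"y":0,"z":0,"ax":0,"ay":0,"az":0,"hand":0},
    {"x":0,"y":0,"z":0,"ax":0,"ay":0,"az":0,"hand":0}
  ]
}}

```text
clock: 11.52
position: [607.9, 98.5, 24.3]
tool_rot: [0.744, 0.668, 0.0, -0.0]
ft_force: [-0.9, -8.9, 3.3]
width: 0.435
grip_force: 60.7
```

{"op": "send_rows", "data": {
  "motion": [
    {"x":0,"y":0,"z":-0.02,"ax":0,"ay":0,"az":0,"hand":0},
    {"x":0,"y":0,"z":0,"ax":0,"ay":0,"az":0,"hand":0},
    {"x":0,"y":0,"z":0,"ax":0,"ay":0,"az":0,"hand":0}
  ]
}}

```text
clock: 11.77
position: [607.9, 98.6, 24.1]
tool_rot: [0.744, 0.668, 0.0, -0.0]
ft_force: [-2.1, -7.9, 2.8]
width: 0.435
grip_force: 60.7
```

```bash
python3 -c "
from h import *
jig()"
```

```text
t 11.77 TCPj [-0.52  4.4  24.14] tilt -0.01 yaw -0.15 roll 0.01 corner [-0.36 69.4  20.35] F [-1.26 -8.08  2.82] w 0.435
```

{"op": "send_rows", "data": {
  "motion": [
    {"x":-0.004,"y":-0.04,"z":0,"ax":0,"ay":0,"az":0,"hand":0},
    {"x":-0.004,"y":-0.04,"z":0,"ax":0,"ay":0,"az":0,"hand":0},
    {"x":0,"y":0,"z":0,"ax":0,"ay":0,"az":0,"hand":0},
    {"x":0,"y":0,"z":0,"ax":0,"ay":0,"az":0,"hand":0}
  ]
}}

```text
clock: 12.1
position: [607.8, 97.8, 24.1]
tool_rot: [0.744, 0.668, 0.0, -0.0]
ft_force: [-0.5, -6.3, 2.5]
width: 0.433
grip_force: 60.7
```

{"op": "send_rows", "data": {
  "motion": [
    {"x":0,"y":0,"z":0,"ax":0,"ay":0,"az":0,"hand":0.5},
    {"x":0,"y":0,"z":0,"ax":0,"ay":0,"az":0,"hand":0.6},
    {"x":0,"y":0,"z":0,"ax":0,"ay":0,"az":0,"hand":0.7},
    {"x":0,"y":0,"z":0,"ax":0,"ay":0,"az":0,"hand":0.7},
    {"x":0,"y":0,"z":0,"ax":0,"ay":0,"az":0,"hand":0.7},
    {"x":0,"y":0,"z":0,"ax":0,"ay":0,"az":0,"hand":0.7}
  ]
}}

```text
clock: 12.6
position: [607.7, 98.3, 23.8]
tool_rot: [0.744, 0.668, 0.0, -0.0]
ft_force: [0.3, 0.1, -0.1]
width: 0.697
grip_force: 0.0
```

{"op": "send_rows", "data": {
  "motion": [
    {"x":0,"y":0,"z":0.5,"ax":0,"ay":0,"az":0,"hand":0.7},
    {"x":0,"y":0,"z":1,"ax":0,"ay":0,"az":0,"hand":0.7},
    {"x":0,"y":0,"z":1.5,"ax":0,"ay":0,"az":0,"hand":0.7},
    {"x":0,"y":0,"z":3,"ax":0,"ay":0,"az":0,"hand":0.7},
    {"x":0,"y":0,"z":3,"ax":0,"ay":0,"az":0,"hand":0.7},
    {"x":0,"y":0,"z":3,"ax":0,"ay":0,"az":0,"hand":1},
    {"x":0,"y":0,"z":3,"ax":0,"ay":0,"az":0,"hand":1},
    {"x":0,"y":0,"z":0,"ax":0,"ay":0,"az":0,"hand":1},
    {"x":0,"y":0,"z":0,"ax":0,"ay":0,"az":0,"hand":1}
  ]
}}

```text
clock: 13.35
position: [608.3, 98.2, 176.4]
tool_rot: [0.744, 0.668, 0.002, 0.001]
ft_force: [-0.1, 0.1, -0.3]
width: 0.997
grip_force: 0.0
```

```bash
python3 snap.py w6 wrist 170 0 470 300 2
```

```text
13.35 [608.3  98.2 176.4] [0.7443 0.6679 0.0017 0.001 ]
```

View pics/w6.png

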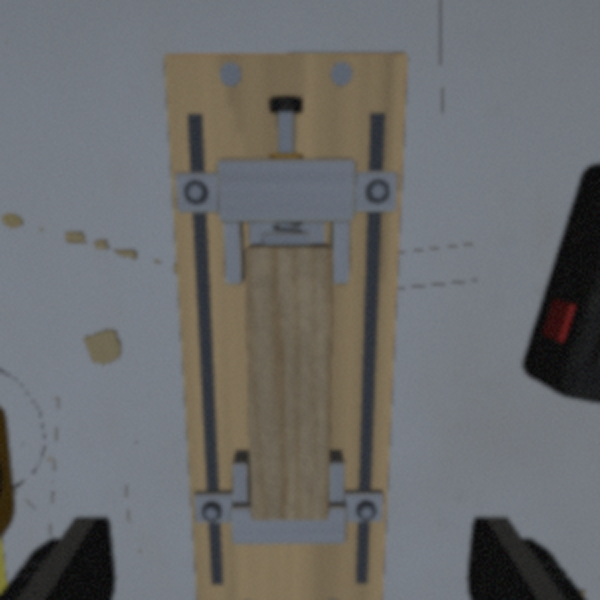

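The block lies in the cradle between the pad (crop y≈246) and the stop, with its top corners near (246,247), (331,246), (329,519), (252,520). A quick flatness and position check:

```bash
python3 - <<'E'
from h import *
import json
m=json.load(open('w6.json'))
J=lambda pt,z:R.from_euler('z',-JY).apply(plane('wrist',np.array(pt)/2+[170,0],z,m)-[*JC,0]).round(1)
for n,pt,z in(('blk',(246,247),50),('blk',(331,246),50),('blk',(329,519),50),('blk',(252,520),50),('stop out',(234,543),36),('stop out',(344,542),36),('house',(220,221),38),('house',(355,220),38)): print(n,J(pt,z))
E
```

```text
blk [-18.   67.7  50. ]
blk [18.2 68.  50. ]
blk [ 19.4 -61.8  50. ]
blk [-18.3 -62.1  50. ]
stop out [-28.9 -83.   36. ]
stop out [ 28.5 -82.7  36. ]
house [-29.9  78.2  38. ]
house [29.4 78.4 38. ]
```

```bash
python3 -c "
from plant import env
print(env.hand_in())"
```

```text
the job is handed in; nothing more can be done
None
```

I loaded the long block into the jig and handed the job in at about 13.4 s: in the last wrist image it lies flat on the bed, held lengthwise between plunger and stop, plunger in about 5 mm (peak about 8 of 10 mm), with the gripper clear and the other blocks and the tape measure not touched.

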